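# Put the tape roll away in its tin and clamp the keyed lid down

### The arm

A 6-joint arm with a two-finger parallel gripper is mounted at the origin on the work surface. World frame = base frame: x ahead of the robot, y to its left, z up, the work surface at z = 0. Lengths are in m, angles in degrees, forces in N, time in s.
With the tool pointing down it reaches from about 0.25 to 0.725 m from the base axis. Payload 9.7 kg.
Tool frame: the origin (TCP) lies between the finger pads; the fingertips stand 19 mm ahead of it and the grasp point (between the pads) is the TCP; z points along the fingers, y is the line along which they close (so a half turn about z gives the same grasp; the last joint's range is limited). The gripper opens to 85 mm and grips with 20 to 120 N. Pads are 22 mm wide; open, the fingers measure 114 mm over their backs; the gripper's body (76 mm by 85 mm) begins 54 mm behind the grasp point. The pads swing forward as they close: fully open they stand 13 mm farther back than shut.
Start: joints at [-72.365, 4.979, 10.078, 95.1, 0, 90], TCP at [0.167, -0.524, 0.25] pointing down, gripper open.
Joint ranges: [-179.16, 179.16], [-48.56, 103.87], [-65.8, 70.77], [-126.05, 130.52], [-82.76, 87.17], [-180, 180]. Speed limits (degrees/s): [127.2, 127.2, 147.25, 180, 180, 180].

### API

Orientations are given as [roll, pitch, yaw] about the fixed x, y, z axes, in that order (R = Rz(yaw) Ry(pitch) Rx(roll)).
In Python, from workcell import bot gives the robot as it stands. The module is installed in compiled form; this text tells all that it offers.
- The arm moves only by the shell command python3 -m crank 'ROWS' [OPENING] [FORCE]. ROWS is JSON, a list that holds one entry, the list of rows, each a list of 6 numbers: the shift along the world's x, y, z as a fraction of full scale, then the turn, a rotation vector about the world's x, y, z as a fraction of full scale. In form: [[[x, y, z, wx, wy, wz], ...]]. A call has 1 to 20 rows; each row shifts and turns the commanded pose from where the row before left it; what a row does not reach is not made up. Full scale, the value 1, is 20 mm for a shift and 0.12 rad for a turn. A row lasts 1/12 s, in which the tool goes at most 41.7 mm and 7.16 degrees, less where a joint would pass 70% of its speed; a pose out of reach is approached as far as the arm can. A call with a number of a shift or a turn outside -1 to 1 is refused whole. A call with a gripper value outside its range is refused whole. OPENING is the opening, from 0 (shut) to 1 (fully open), set as the call begins (- or left out, the last holds). The fingers move at their own pace and stop on an object; FORCE is the grip in N (left out, the last holds). Time passes only in rows, so rows that do not move let the fingers close. It gives the time, the measured TCP pose, the force, the opening and the grip force at its end, in the units of the state.
- bot.get_obs(): the state, without advancing time (a new reading comes with each control period).
- bot.camera(name): name is "scene" or "top"; returns the picture (480x640x3 uint8, red, green, blue); there is no depth.
- bot.camera_model(name): a dict with "vertical_fov" (degrees; the focal length in pixels is half the picture's height over the tangent of half this angle, whatever the lens; pixels are square), "cx", "cy" (the principal point, pixels), "R" (3x3) and "t" (3): a world point X has camera coordinates R X + t. Camera axes: x right, y down, z forward; pixel columns grow to the right and rows downward; lengths in m; the calibration is good to about 2 mm. A picture is of the moment at which its call begins. camera_model takes no time and is no camera call.
- bot.job_done(): hands the job in; it is judged then, once.
The state is a dict: "time": time; "q": joint angles; "qd": joint speeds; "joint_efforts": joint torques, N m; "ee_pos": TCP position; "tcp_rot": TCP orientation; "wrist_force": force on the tool from outside, world axes, zero at the start; "torque": the same for the moment, N m; "opening": finger opening in m; "grasp_force": force on a finger pad.
Only numpy, scipy, OpenCV 4.12 (cv2) and the standard library are available. Lean on these libraries where they do the work, as an engineer would, in place of code of your own. Each camera call takes 0.05 s, during which the arm holds its last target. There are 200 camera calls.

### The job

Lift the roll of paper tape straight up off its spindle and lay it flat inside the open tin on the closing board. Put the keyed lid on the tin and turn it by feel until its tabs drop into the notches and it sits fully home, then swing the clamp lever over and press it down firmly onto the lid's grip. Leave the dish, the spoon and the bell where they are.

Things in the scene. Friction and masses are not known exactly. Their poses are not given: they have to be found in the camera images.
- station: Fixed wooden closing board, 150 x 225 x 10 mm, carrying an open aluminium tin (120 mm outer, 108 mm bore diameter, inner floor 14 mm above the counter) and, beside it, a steel clamp bracket (40 mm wide, at y = 92 to 118 mm, 128 mm high). Origin on the counter under the tin's axis; z up; +y points from the tin to the bracket.
- tin_mouth (a point): Centre of the tin's mouth, level with the rim's top (75 mm above the counter), axes as the board's. The rim has five notches, 72 degrees apart, each 23 degrees wide and 10 mm deep. Their angle about the tin's axis varies and is NOT given by this pose: see or feel it.
- lid: Loose round lid, 0.25 kg. Origin under the centre of its plug; z up. Plug 102 mm diameter, z = 0 to 14 mm, lower edge chamfered; plate 122 mm diameter, z = 14 to 18 mm; five tabs under the plate's edge, 72 degrees apart (first on +x), 16 mm wide, z = 6 to 14 mm. Origin is 6 mm below the tin's mouth with the tabs on top of the rim, 14 mm below when home.
- roll: Loose roll of paper tape, 62 mm outer diameter, 29 mm bore, 40 mm high (core 41 mm). Origin at the centre of its underside; z along its axis. It starts on the spindle's foot.
- spindle: Fixed upright spindle that holds the roll: foot 90 mm diameter, 8 mm thick; post 18 mm diameter, its tip 66 mm above the counter. Origin under its centre.
- clamp (a joint): Angle of the stiff clamp lever (rad): 0 = level over the tin, pad resting on the grip bar of a lid that is home; about 2 = swung up, leaning back away from the tin. It stays where it is left; moving it takes about 4 N at the handle. With the lid not home it stops at about 0.08.
- clamp_hinge (a point): Clamp hinge axis, 105 mm from the tin's axis on the station's +y side, 117 mm above the counter; the axis is level, along the station's x.
- clamp_grip (a point): Middle of the lever's black round handle (18 mm diameter, 55 mm long), 130 mm from the hinge axis; the lever ends 160 mm from it. The lever bar is 16 mm wide and 8 mm thick; a pad 26 mm in diameter, 105 mm from the hinge, reaches 10 mm below the bar's centre line.
- dish: Bystander: glazed clay dish, 100 mm diameter, 32 mm high. Origin under its centre.
- spoon: Bystander: steel tasting spoon, 150 mm long, lying on the counter. Origin at its middle, underneath.
- bell: Bystander: brass-look bell, 60 mm diameter, 75 mm high. Origin under its centre.
- lid_grip (a point): Centre of the lid's wooden grip bar, 32 mm above the lid's origin. The bar lies along the lid's x: 70 mm long, 16 mm wide, 28 mm high.
There are look-alikes about, which are no part of the job. Of the things like the roll, leave any that is green; of the rest the larger one is meant.

How it is judged:
By the outcome, as a careful person would: the job done as asked, in the order asked, and still so for the second after the job is handed in, with the robot touching nothing.
It also fails if it takes over 72 s, if anything falls off the work surface, if the arm or the gripper's body presses on something with over 40 N, if the wrist force passes 120 N, or if a joint passes its speed limit or range.

## Working session

There is one attempt and no reset: what is moved stays moved. The work goes in short steps, Python scripts to look and compute and a shell command to move; the robot and the scene stay as the last step left them, time stands still between calls to the robot, and variables do not carry over. Pictures are saved under pics/ and viewed, at most 10 in all, crops included, and the job is handed in when it is done.

```bash
mkdir -p pics
python3 - <<'E'
from workcell import bot
import cv2
for n in("scene","top"):
    im=bot.camera(n);cv2.imwrite(f"pics/{n}0.png",im[:,:,::-1])
    print(n,bot.camera_model(n))
o=bot.get_obs();print({k:o[k] for k in o})
E
```

```text
scene {'vertical_fov': 53.01894660682799, 'cx': 331.1577069361413, 'cy': 241.20539883657503, 'R': array([[-0.81547708,  0.57844421, -0.01998552],
       [ 0.32644365,  0.43115025, -0.84115635],
       [-0.47794526, -0.69246787, -0.54042259]]), 't': array([ 0.48046944, -0.07880502,  1.0996797 ])}
top {'vertical_fov': 52.19659091871473, 'cx': 324.1681081910872, 'cy': 242.991189036819, 'R': array([[-0.00548632, -0.99988453, -0.01417158],
       [-0.99898352,  0.00611436, -0.04466019],
       [ 0.04474169,  0.01391215, -0.99890171]]), 't': array([-0.05465431,  0.54988601,  0.97093944])}
{'time': 0.1, 'q': array([-7.23648078e+01,  5.00481077e+00,  1.00390407e+01,  9.50996884e+01,
        7.47456615e-04,  9.00001659e+01]), 'qd': array([-0.10822188, -0.07640981,  0.04523705, -0.00662374, -0.02975815,
        0.06733449]), 'joint_efforts': array([-1.38589776e-04, -5.21561480e+01,  4.65653837e+01,  1.59692491e-02,
        3.56070484e-05, -1.64053893e-05]), 'ee_pos': array([ 0.16657159, -0.52397184,  0.24968448]), 'tcp_rot': array([-1.79934541e+02, -7.47266617e-04,  1.76350255e+01]), 'wrist_force': array([-0.24471566,  0.11248367,  0.20364273]), 'torque': array([-0.02239787,  0.00157645,  0.02563431]), 'grasp_force': 0.0, 'opening': 0.08546763827325964}
```

View pics/scene0.png

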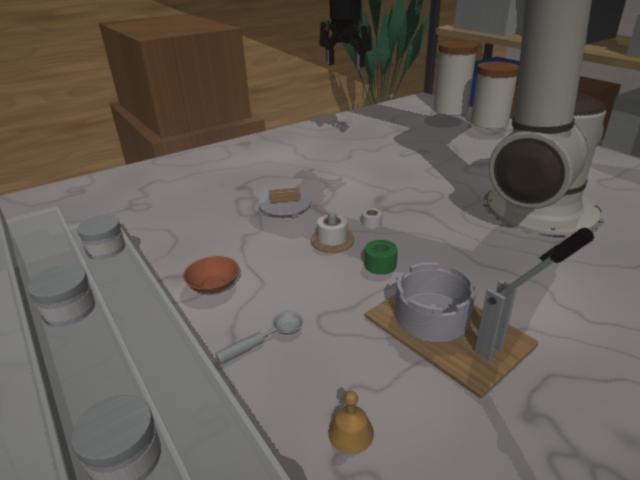

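View pics/top0.png

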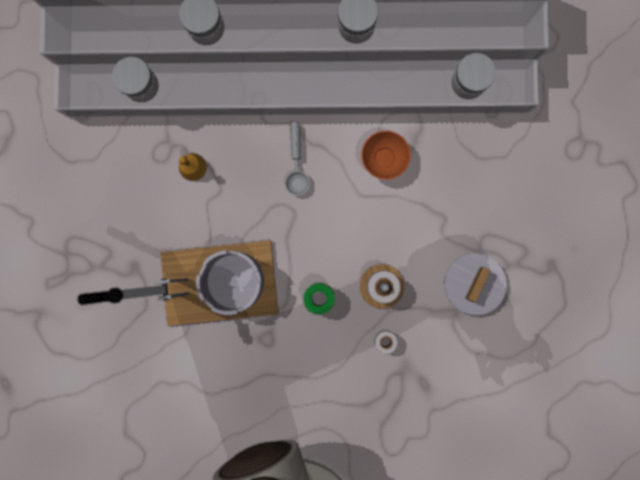

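Scene view: white roll on the spindle (332,232), green roll (380,257), small white roll (371,217), tin (434,300), clamp handle (573,245), lid (285,200). 
Top view: candidates are white on the spindle (384,287), green (319,298) and small white (386,342). Green is excluded and the larger of the other two is the one on the spindle, so (384,287) is meant. I'll confirm that in a crop and measure.

```bash
cat > h.py <<'E'
import numpy as np,cv2
from workcell import bot
def cam(n):
    m=bot.camera_model(n);f=240/np.tan(np.radians(m["vertical_fov"]/2));return m,f
def ray(n,p,z):
    m,f=cam(n);d=m["R"].T@np.array([(p[0]-m["cx"])/f,(p[1]-m["cy"])/f,1]);c=-m["R"].T@m["t"]
    return c+d*(z-c[2])/d[2]
def proj(n,X):
    m,f=cam(n);c=m["R"]@np.array(X)+m["t"];return np.array([m["cx"]+f*c[0]/c[2],m["cy"]+f*c[1]/c[2]])
E
python3 - <<'E'
from h import *
im=cv2.imread("pics/top0.png")
def rect(z,c,r,n=400):  # rectified metric view at plane z
    m,f=cam("top")
    g=np.linspace(-r,r,n);pts=[(c[0]-r,c[1]-r),(c[0]+r,c[1]-r),(c[0]+r,c[1]+r),(c[0]-r,c[1]+r)]
    src=np.float32([proj("top",(*p,z)) for p in pts]);dst=np.float32([(0,0),(n,0),(n,n),(0,n)])
    return cv2.warpPerspective(im,cv2.getPerspectiveTransform(src,dst),(n,n),flags=cv2.INTER_CUBIC)
cs=lambda p,h:cv2.resize(im[p[1]-h*3//4:p[1]+h*3//4,p[0]-h:p[0]+h],(400,300),interpolation=cv2.INTER_CUBIC)
im2=cv2.imread("pics/scene0.png")
cs2=lambda p,h:cv2.resize(im2[p[1]-h*3//4:p[1]+h*3//4,p[0]-h:p[0]+h],(400,300),interpolation=cv2.INTER_CUBIC)
cv2.imwrite("pics/crop1.png",np.vstack([np.hstack([cs((230,284),48),cs((476,284),48)]),np.hstack([cs((385,310),60),cs2((434,300),64)])]))
hsv=cv2.cvtColor(im,cv2.COLOR_BGR2HSV)
def big(mask,roi):
    x0,y0,x1,y1=roi;k=np.zeros_like(mask);k[y0:y1,x0:x1]=mask[y0:y1,x0:x1]
    c=max(cv2.findContours(k,0,1)[0],key=cv2.contourArea);return c
print("sample hsv: roll",hsv[279,384],"foot",hsv[300,372],"lid",hsv[300,460],"bar",hsv[284,480],"tin rim",[hsv[284,198],hsv[250,230]],"board",hsv[310,180],"counter",hsv[350,480],hsv[240,440],"dish",hsv[155,386])
for n,p,z in [("roll top",(384,287),.049),("foot",(382,286),.008),("lid plate",(476,284),.018),("bar",(480,284),.046),("tin",(230,283),.075),("grip",(99,297),.17),("green",(319,298),.04),("small",(386,342),.02),("bell",(192,166),.03),("dish",(386,155),.03)]:
    print(n,ray("top",p,z).round(3))
E
```

```text
sample hsv: roll [ 13 122  98] foot [ 16 118 121] lid [133  16 141] bar [ 16 134 126] tin rim [array([127,  17, 134], dtype=uint8), array([ 12,  71, 122], dtype=uint8)] board [ 16 132 122] counter [170  16 146] [176  15 140] dish [  9 177 138]
roll top [ 0.463 -0.173  0.049]
foot [ 0.463 -0.173  0.008]
lid plate [ 0.466 -0.358  0.018]
bar [ 0.467 -0.357  0.046]
tin [0.473 0.118 0.075]
grip [0.454 0.32  0.17 ]
green [ 0.442 -0.048  0.04 ]
small [ 0.353 -0.179  0.02 ]
bell [0.704 0.204 0.03 ]
dish [ 0.723 -0.182  0.03 ]
```

View pics/crop1.png

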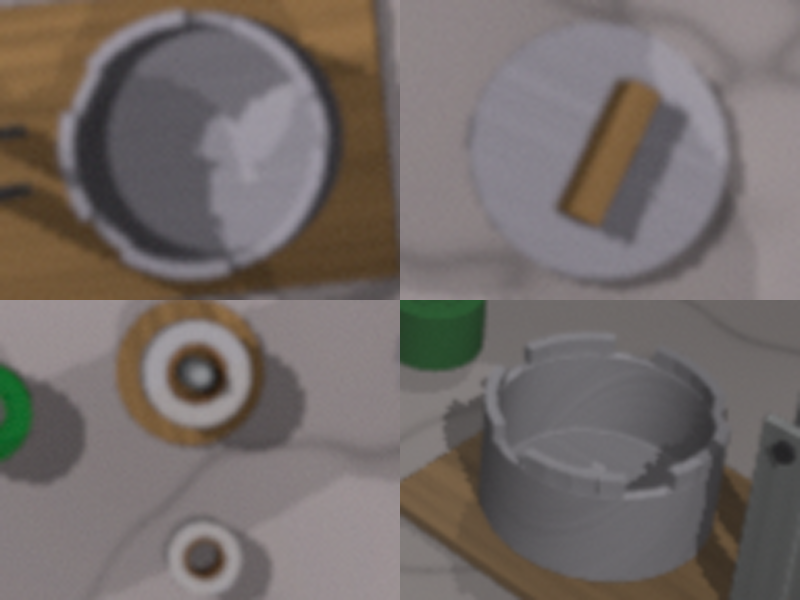

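The crop shows the large white roll on the wooden foot, much bigger than the small white one, so it is the target. Next: refine the centres, yaw and notch phase.

Run:
```python
from h import *
im=cv2.imread("pics/top0.png");hsv=cv2.cvtColor(im,cv2.COLOR_BGR2HSV);sc=cv2.imread("pics/scene0.png")
def cont(mask,c,r):
    k=np.zeros(mask.shape,np.uint8);cv2.circle(k,c,r,255,-1);k&=mask.astype(np.uint8)*255
    return max(cv2.findContours(k,0,1)[0],key=cv2.contourArea)
S=hsv[:,:,1].astype(int);V=hsv[:,:,2].astype(int);H=hsv[:,:,0].astype(int)
def fit(name,c,z):
    P=np.array([ray("top",p,z)[:2]*1000 for p in c[:,0,:]],np.float32)
    (x,y),a,b=cv2.fitEllipse(P[:,None]);print(name,round(x,1),round(y,1),"axes",np.round(a,1));return x,y,P
wood=(S>70)&(H<25)
fit("foot z8",cont(wood,(382,286),26),.008)
w=(S<60)&(V>120);fit("roll z48",cont(w,(384,287),17),.048)
bar=cont(wood,(478,284),26)
P=np.array([ray("top",p,.046)[:2]*1000 for p in bar[:,0,:]],np.float32);print("bar",cv2.minAreaRect(P))
lid=cont((H>115)&(H<150)&(S>8)|wood,(476,284),34);fit("lid z18",lid,.018)
# board
b=cont(wood,(219,283),75);P=np.array([ray("top",p,.01)[:2]*1000 for p in b[:,0,:]],np.float32)
# handle + lever : black
hd=cont(V<45,(99,297),30);Q=np.array([ray("top",p,.15)[:2]*1000 for p in hd[:,0,:]],np.float32);print("handle z150",cv2.minAreaRect(Q))
P=cv2.convexHull(P);print("board",cv2.minAreaRect(P))
# tin ring fit using non-wood grayish pixels within board
tin=cont((S<55),(230,283),36);x,y,P=fit("tin z75",tin,.075)
for nm,I in(("top",im),("scene",sc)):
    gray=cv2.cvtColor(I,cv2.COLOR_BGR2GRAY).astype(float);out=[]
    for a in range(0,360,6):
        v=[]
        for r in(55.5,57,58.5):
            p=proj(nm,((x+r*np.cos(np.radians(a)))/1000,(y+r*np.sin(np.radians(a)))/1000,.0745))
            v.append(cv2.getRectSubPix(gray.astype(np.float32),(1,1),(float(p[0]),float(p[1])))[0,0])
        out.append(int(np.mean(v)))
    print(nm,out)
# outer radius profile of rim in top
rr=np.hypot(P[:,0]-x,P[:,1]-y);aa=np.degrees(np.arctan2(P[:,1]-y,P[:,0]-x))%360
print([(int(a),round(float(rr[(aa>=a)&(aa<a+8)].mean()),1)) for a in range(0,360,8) if ((aa>=a)&(aa<a+8)).any()])
```

```text
foot z8 462.9 -172.1 axes [86.5 86.8]
roll z48 463.6 -171.8 axes [60.1 60.7]
bar ((467.40972900390625, -353.29931640625), (20.32684326171875, 67.32481384277344), 64.2734375)
lid z18 466.6 -356.3 axes [118.7 120.3]
handle z150 ((454.3772888183594, 327.06231689453125), (21.35281753540039, 75.29147338867188), 3.1814520359039307)
board ((471.208740234375, 154.2938232421875), (149.07505798339844, 224.555908203125), 5.799152374267578)
tin z75 474.6 119.6 axes [119.6 125.4]
top [108, 96, 136, 134, 132, 128, 127, 120, 117, 122, 132, 133, 126, 105, 104, 99, 94, 77, 76, 100, 97, 82, 102, 114, 114, 113, 115, 119, 120, 123, 122, 122, 111, 91, 106, 118, 120, 127, 123, 118, 113, 110, 112, 112, 107, 105, 116, 116, 113, 102, 114, 111, 122, 123, 126, 129, 131, 135, 124, 124]
scene [103, 114, 120, 121, 120, 119, 121, 126, 118, 115, 107, 73, 70, 94, 93, 90, 83, 66, 69, 90, 97, 102, 97, 104, 99, 102, 105, 106, 106, 107, 107, 108, 107, 106, 107, 107, 108, 118, 116, 117, 116, 117, 117, 114, 116, 105, 109, 109, 110, 118, 126, 122, 117, 122, 118, 119, 119, 121, 100, 94]
[(0, 58.8), (8, 60.7), (16, 61.0), (24, 61.6), (32, 62.2), (40, 61.9), (48, 61.5), (56, 59.4), (64, 59.5), (72, 61.7), (80, 63.1), (88, 63.7), (96, 62.9), (104, 61.9), (112, 63.0), (120, 60.6), (128, 59.6), (136, 60.1), (144, 62.0), (152, 61.8), (160, 61.4), (168, 61.2), (176, 60.8), (184, 60.3), (192, 59.2), (200, 58.8), (208, 59.0), (216, 59.3), (224, 60.2), (232, 60.5), (240, 61.2), (248, 62.0), (256, 62.6), (264, 63.4), (272, 63.7), (280, 62.9), (288, 63.3), (296, 63.1), (304, 62.4), (312, 61.9), (320, 60.5), (328, 60.1), (336, 59.3), (344, 59.3), (352, 58.3)]
```

```bash
python3 -m crank '[[[0.825,0.978,-0.275,0,0,0],[0.825,0.978,-0.275,0,0,0],[0.825,0.978,-0.275,0,0,0],[0.825,0.978,-0.275,0,0,0],[0.825,0.978,-0.275,0,0,0],[0.825,0.978,-0.275,0,0,0],[0.825,0.978,-0.275,0,0,0],[0.825,0.978,-0.275,0,0,0],[0.825,0.978,-0.275,0,0,0],[0.825,0.978,-0.275,0,0,0],[0.825,0.978,-0.275,0,0,0],[0.825,0.978,-0.275,0,0,0],[0.825,0.978,-0.275,0,0,0],[0.825,0.978,-0.275,0,0,0],[0.825,0.978,-0.275,0,0,0],[0.825,0.978,-0.275,0,0,0],[0.825,0.978,-0.275,0,0,0],[0.825,0.978,-0.275,0,0,0],[0,0,0,0,0,0],[0,0,0,0,0,0]]]' 1 40
python3 - <<'E'
from h import *
out=[]
for nm in("top","scene"):
    I=cv2.imread(f"pics/{nm}0.png");mx=np.zeros((60,720),np.float32);my=mx.copy()
    for j in range(720):
        a=np.radians(j/2)
        for i in range(60):
            r=.070-.0004*i if nm=="top" else .060; z=.075 if nm=="top" else .085-.0006*i
            r=.070-.0004*i;z=.075
            mx[i,j],my[i,j]=proj(nm,(.4745+r*np.cos(a),.1195+r*np.sin(a),z))
    u=cv2.remap(I,mx,my,cv2.INTER_CUBIC);u=cv2.resize(u,(720,240))
    for d in range(0,360,30):cv2.line(u,(2*d,0),(2*d,12),(0,0,255),1)
    for r in(60,54):cv2.line(u,(0,int((70-r)*10)),(8,int((70-r)*10)),(0,255,0),2)
    out.append(cv2.convertScaleAbs(u,alpha=1.5))
cv2.imwrite("pics/polar.png",np.vstack(out))
E
```

```text
time: 1.77
ee_pos: [0.4637, -0.1711, 0.1505]
tcp_rot: [-179.9, 0.1, 17.8]
wrist_force: [0.0, 0.4, -0.2]
opening: 0.0852
grasp_force: 0.0Traceback (most recent call last):
  File "<stdin>", line 10, in <module>
  File "h.py", line 9, in proj
    m,f=cam(n);c=m["R"]@np.array(X)+m["t"];return np.array([m["cx"]+f*c[0]/c[2],m["cy"]+f*c[1]/c[2]])
        ~~~^^^
  File "h.py", line 4, in cam
    m=bot.camera_model(n);f=240/np.tan(np.radians(m["vertical_fov"]/2));return m,f
ValueError: time passes only in moves, steps and waits
```

```bash
python3 -m crank '[[[0,-0.04,-0.825,0,0,0],[0,0,-0.825,0,0,0],[0,0,-0.825,0,0,0],[0,0,-0.825,0,0,0],[0,0,-0.825,0,0,0],[0,0,-0.825,0,0,0],[0,0,-0.825,0,0,0],[0,0,0,0,0,0]]]' 1 40
python3 -m crank '[[[0,0,0,0,0,0],[0,0,0,0,0,0],[0,0,0,0,0,0],[0,0,0,0,0,0],[0,0,0,0,0,0],[0,0,0,0,0,0]]]' 0 40
sed -i 's/^def cam/import functools\n@functools.cache\ndef cam/' h.py
python3 - <<'E'
from h import *
out=[]
for nm in("top","scene"):
    I=cv2.imread(f"pics/{nm}0.png");mx=np.zeros((60,720),np.float32);my=mx.copy()
    for j in range(720):
        a=np.radians(j/2)
        for i in range(60):
            r=.070-.0004*i
            mx[i,j],my[i,j]=proj(nm,(.4745+r*np.cos(a),.1195+r*np.sin(a),.075))
    u=cv2.resize(cv2.remap(I,mx,my,cv2.INTER_CUBIC),(720,240))
    for d in range(0,360,30):cv2.line(u,(2*d,0),(2*d,12),(0,0,255),1)
    for r in(60,54):cv2.line(u,(0,int((70-r)*10)),(8,int((70-r)*10)),(0,255,0),2)
    out.append(cv2.convertScaleAbs(u,alpha=1.5))
cv2.imwrite("pics/polar.png",np.vstack(out))
E
```

```text
time: 2.43
ee_pos: [0.4614, -0.1731, 0.0329]
tcp_rot: [-179.8, 0.2, 17.6]
wrist_force: [0.3, 1.0, -0.9]
opening: 0.0854
grasp_force: 0.0
time: 2.93
ee_pos: [0.4643, -0.1735, 0.0375]
tcp_rot: [179.9, -0.1, 17.6]
wrist_force: [-1.3, -1.5, 5.8]
opening: 0.0612
grasp_force: 44.1
```

View pics/polar.png

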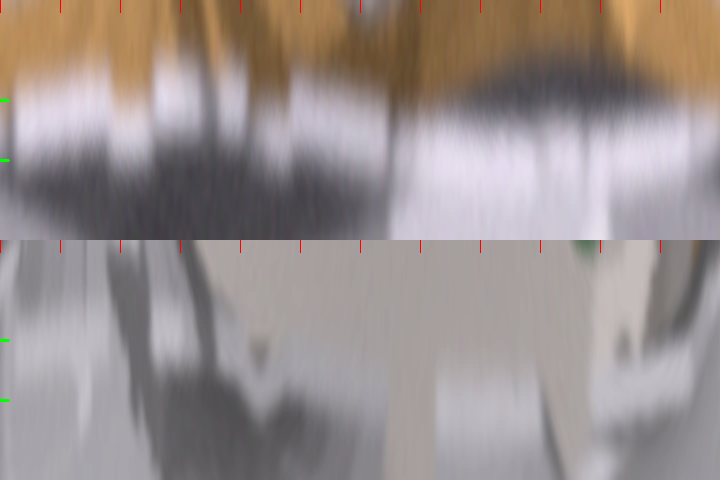

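Polar strips (top view above, scene below): raised rim segments at about 7–54, 76–124, 145–194, 217–270 and 295–346 degrees. That puts the notches at about 65° mod 72 and the tin centre at about (0.475, 0.1215). The opening of 61 mm matches the 62 mm roll, so I'll lift.

```bash
python3 -m crank '[[[0,0,0.2,0,0,0],[0,0,0.5,0,0,0],[0,0,0.8,0,0,0],[0,0,0.8,0,0,0],[0,0,0.8,0,0,0],[0,0,0.8,0,0,0],[0,0,0.8,0,0,0],[0,0,0.5,0,0,0],[0,0,0.2,0,0,0],[0,0,0,0,0,0]]]' 0 40
```

```text
time: 3.77
ee_pos: [0.4641, -0.173, 0.1449]
tcp_rot: [179.9, -0.1, 17.6]
wrist_force: [-0.2, 0.3, -2.1]
opening: 0.0608
grasp_force: 43.7
```

Run:
```python
from h import *
s=bot.camera("scene");cv2.imwrite("pics/scene1.png",s[:,:,::-1])
a=s[:,:,::-1][110:260,230:430];b=cv2.imread("pics/scene0.png")[165:225,245:325]
cv2.imwrite("pics/crop2.png",np.hstack([cv2.resize(a,(400,300),interpolation=2),cv2.resize(b,(400,300),interpolation=2)]))
```

```text
(no output)
```

View pics/crop2.png

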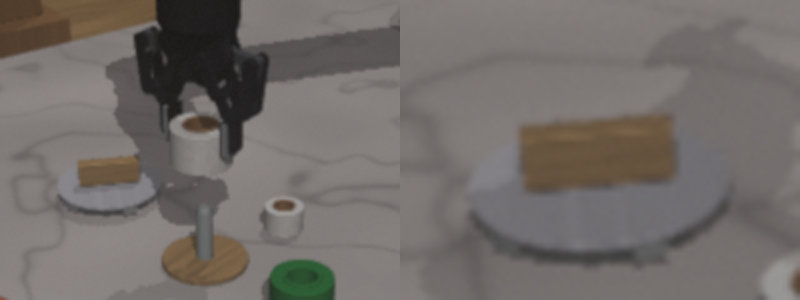

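```bash
python3 -m crank '[[[0.03,0.5,0,0,0,0],[0.036,0.98,0,0,0,0],[0.036,0.98,0,0,0,0],[0.036,0.98,0,0,0,0],[0.036,0.98,0,0,0,0],[0.036,0.98,0,0,0,0],[0.036,0.98,0,0,0,0],[0.036,0.98,0,0,0,0],[0.036,0.98,0,0,0,0],[0.036,0.98,0,0,0,0],[0.036,0.98,0,0,0,0],[0.036,0.98,0,0,0,0],[0.036,0.98,0,0,0,0],[0.036,0.98,0,0,0,0],[0.036,0.98,0,0,0,0],[0.03,0.5,0,0,0,0],[0,0,0,0,0,0],[0,0,0,0,0,0],[0,0,0,0,0,0]]]' 0 40
python3 - <<'E'
from h import *
for z in(.007,.010,.014):
  for p in((295.4,215),(295.4,217)):
    d=ray("scene",p,z)[:2]-np.array([.4667,-.356]);print(z,p,np.degrees(np.arctan2(d[1],d[0])).round(1),(np.hypot(*d)*1000).round(1))
E
```

```text
time: 5.4
ee_pos: [0.4746, 0.121, 0.1434]
tcp_rot: [180.0, 0.0, 17.6]
wrist_force: [-0.8, 0.3, -0.4]
opening: 0.0605
grasp_force: 43.7
0.007 (295.4, 215) 81.8 57.5
0.007 (295.4, 217) 78.6 65.9
0.01 (295.4, 215) 80.0 62.5
0.01 (295.4, 217) 77.3 70.9
0.014 (295.4, 215) 78.0 69.2
0.014 (295.4, 217) 75.8 77.6
```

The tab visible in the scene view is at about 81°, so the lid's yaw is about 154° and it needs about −17° of turn over the tin. Lowering the roll.

```bash
python3 -m crank '[[[0,0,-0.5,0,0,0],[0,0,-0.8,0,0,0],[0,0,-0.8,0,0,0],[0,0,-0.8,0,0,0],[0,0,-0.8,0,0,0],[0,0,-0.5,0,0,0],[0,0,-0.3,0,0,0],[0,0,-0.15,0,0,0],[0,0,-0.1,0,0,0],[0,0,-0.05,0,0,0],[0,0,0,0,0,0]]]' 0 40
```

```text
time: 6.32
ee_pos: [0.4752, 0.1216, 0.0482]
tcp_rot: [180.0, -0.0, 17.6]
wrist_force: [0.3, 0.5, -1.1]
opening: 0.0602
grasp_force: 43.7
```

```bash
python3 -m crank '[[[0,0,-0.1,0,0,0],[0,0,-0.08,0,0,0],[0,0,-0.06,0,0,0],[0,0,0,0,0,0],[0,0,0,0,0,0]]]' 0 40
python3 -m crank '[[[0,0,0,0,0,0],[0,0,0,0,0,0],[0,0,0,0,0,0],[0,0,0,0,0,0]]]' 0.83 20
```

```text
time: 6.73
ee_pos: [0.476, 0.1216, 0.0454]
tcp_rot: [179.9, -0.2, 17.6]
wrist_force: [-5.7, -1.8, 15.3]
opening: 0.0609
grasp_force: 50.4
time: 7.07
ee_pos: [0.4755, 0.1227, 0.045]
tcp_rot: [-179.9, -0.2, 17.7]
wrist_force: [-6.6, 5.1, 13.1]
opening: 0.0709
grasp_force: 11.6
```

```bash
python3 -m crank '[[[0,0,0.05,0,0,0],[0,0,0.1,0,0,0],[0,0,0.15,0,0,0],[0,0,0,0,0,0]]]' 0.8 20
python3 - <<'E'
from h import *
t=bot.camera("top");s=bot.camera("scene")
a=t[230:330,165:295,::-1];b=s[190:350,330:540,::-1]
cv2.imwrite("pics/crop3.png",np.hstack([cv2.resize(a,(400,308),interpolation=2),cv2.resize(b,(400,308),interpolation=2)]))
E
```

```text
time: 7.4
ee_pos: [0.4753, 0.1216, 0.0497]
tcp_rot: [180.0, -0.1, 17.6]
wrist_force: [-0.7, 0.2, 0.3]
opening: 0.0682
grasp_force: 0.0
```

View pics/crop3.png

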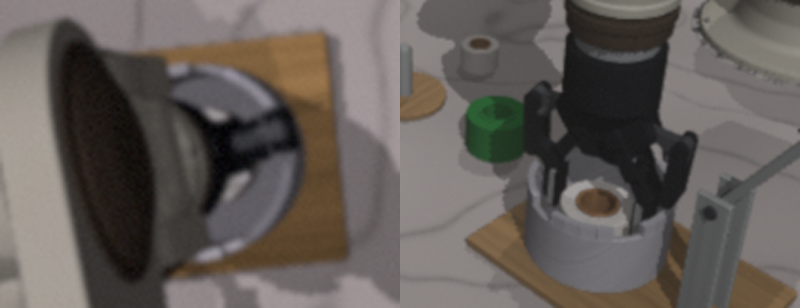

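The roll lies flat in the tin with its core facing up (crop right, about (597,203)) and the gripper is free. Next, the lid.

```bash
python3 -m crank '[[[0,0,0.4,0,0,0],[0,0,0.9,0,0,0],[0,0,0.9,0,0,0],[0,0,0.9,0,0,0],[0,0,0.9,0,0,0],[0,0,0.9,0,0,0],[0,-0.5,0.5,0,0,-0.2],[0,-1,0,0,0,-0.4],[0,-1,0,0,0,-0.4],[0,-1,0,0,0,-0.4],[0,-1,0,0,0,-0.4],[0,-1,0,0,0,-0.4],[0,-1,0,0,0,-0.4],[0,-1,0,0,0,-0.4],[0,-1,0,0,0,-0.4],[0,-1,0,0,0,-0.4],[0,-1,0,0,0,-0.4],[0,-1,0,0,0,-0.4],[0,-1,0,0,0,-0.4],[0,-1,0,0,0,-0.4]]]' 0.8 20
python3 -m crank '[[[-0.04,-1,0,0,0,-0.4],[-0.04,-1,0,0,0,-0.4],[-0.04,-1,0,0,0,-0.3],[-0.04,-1,0,0,0,0],[-0.04,-1,0,0,0,0],[-0.04,-1,0,0,0,0],[-0.04,-1,0,0,0,0],[-0.04,-1,0,0,0,0],[-0.04,-1,0,0,0,0],[-0.04,-1,0,0,0,0],[0,-0.4,0,0,0,0],[0,0,0,0,0,0],[0,0,0,0,0,0]]]' 1 40
```

```text
time: 9.17
ee_pos: [0.4718, -0.16, 0.1569]
tcp_rot: [-179.6, 0.0, -18.9]
wrist_force: [0.1, -0.2, -0.1]
opening: 0.0679
grasp_force: 0.0
time: 10.25
ee_pos: [0.4618, -0.3714, 0.1567]
tcp_rot: [-179.3, 0.1, -25.9]
wrist_force: [0.1, 0.5, -0.2]
opening: 0.0856
grasp_force: 0.0
```

```bash
python3 -m crank '[[[0,0,0,0,0,0],[0,0,0,0,0,0],[0,0,0,0,0,0]]]' 1 40
```

```text
time: 10.5
ee_pos: [0.4625, -0.3707, 0.1572]
tcp_rot: [-179.3, -0.0, -25.8]
wrist_force: [0.7, 0.0, -0.1]
opening: 0.0851
grasp_force: 0.0
```

```bash
python3 -m crank '[[[0.21,0.735,-0.5,-0.09,0.04,0],[0,0,-0.8,0,0,0],[0,0,-0.8,0,0,0],[0,0,-0.8,0,0,0],[0,0,-0.8,0,0,0],[0,0,-0.5,0,0,0],[0,0,-0.2,0,0,0],[0,0,0,0,0,0],[0,0,0,0,0,0]]]' 1 60
```

```text
time: 11.25
ee_pos: [0.4667, -0.3567, 0.0697]
tcp_rot: [180.0, -0.1, -25.8]
wrist_force: [-0.8, -0.4, 0.4]
opening: 0.0856
grasp_force: 0.0
```

```bash
python3 -m crank '[[[0,0,-0.5,0,0,0],[0,0,-0.6,0,0,0],[0,0,-0.3,0,0,0],[0,0,-0.05,0,0,0],[0,0,0,0,0,0]]]' 1 60
python3 -m crank '[[[0,0,0,0,0,0],[0,0,0,0,0,0],[0,0,0,0,0,0],[0,0,0,0,0,0],[0,0,0,0,0,0],[0,0,0,0,0,0],[0,0,0,0,0,0],[0,0,0,0,0,0],[0,0,0,0,0,0],[0,0,0,0,0,0]]]' 0 60
```

```text
time: 11.67
ee_pos: [0.466, -0.3564, 0.039]
tcp_rot: [-180.0, 0.1, -25.8]
wrist_force: [0.4, 0.2, 0.5]
opening: 0.0855
grasp_force: 0.0
time: 12.5
ee_pos: [0.4666, -0.3569, 0.0404]
tcp_rot: [180.0, -0.1, -25.8]
wrist_force: [-0.4, -0.7, 4.7]
opening: 0.0146
grasp_force: 59.7
```

```bash
python3 -m crank '[[[0,0,0.2,0,0,0],[0,0,0.6,0,0,0],[0,0,0.9,0,0,0],[0,0,0.9,0,0,0],[0,0,0.9,0,0,0],[0,0,0.9,0,0,0],[0,0,0.9,0,0,0],[0,0,0.9,0,0,0],[0,0.4,0.4,0,0,0],[0,0.8,0,0,0,-0.1],[0,1,0,0,0,-0.2],[0,1,0,0,0,-0.2],[0,1,0,0,0,-0.2],[0,1,0,0,0,-0.2],[0,1,0,0,0,-0.2],[0,1,0,0,0,-0.25],[0,1,0,0,0,0],[0,1,0,0,0,0],[0,1,0,0,0,0],[0,1,0,0,0,0]]]' 0 60
python3 -m crank '[[[0.04,1,0,0,0,0],[0.04,1,0,0,0,0],[0.04,1,0,0,0,0],[0.04,1,0,0,0,0],[0.04,1,0,0,0,0],[0.04,1,0,0,0,0],[0.04,1,0,0,0,0],[0.04,1,0,0,0,0],[0.04,1,0,0,0,0],[0.04,1,0,0,0,0],[0.02,0.8,0,0,0,0],[0,0.4,0,0,0,0],[0,0,0,0,0,0],[0,0,0,0,0,0],[0,0,0,0,0,0],[0,0,0,0,0,0]]]' 0 60
```

```text
time: 14.17
ee_pos: [0.4225, -0.2065, 0.172]
tcp_rot: [-176.3, 0.0, -28.1]
wrist_force: [-0.0, -0.3, -2.5]
opening: 0.0151
grasp_force: 59.0
time: 15.5
ee_pos: [0.3827, -0.0957, 0.1719]
tcp_rot: [-171.2, 0.0, -19.9]
wrist_force: [-0.3, 0.3, -2.1]
opening: 0.0149
grasp_force: 59.0
```

Run:
```python
from h import *
o=bot.get_obs();print({k:np.round(o[k],2) for k in o})
```

```text
{'time': np.float64(15.5), 'q': array([-19.96, -17.6 , -19.52,  88.12,   8.79, 179.94]), 'qd': array([-0.04,  0.11, -0.02,  0.07,  0.08, -0.04]), 'joint_efforts': array([ 1.100e-01, -2.893e+01,  4.827e+01,  2.000e-02,  6.100e-01,
       -0.000e+00]), 'ee_pos': array([ 0.38, -0.1 ,  0.17]), 'tcp_rot': array([-1.7121e+02,  4.0000e-02, -1.9900e+01]), 'wrist_force': array([-0.31,  0.29, -2.1 ]), 'torque': array([-0.18,  0.07, -0.05]), 'grasp_force': np.float64(59.02), 'opening': np.float64(0.01)}
```

Joint 6 reached its 180° limit, which blocked the commanded yaw. The lid repeats every 72°, so a gripper yaw of about 29° over the tin works just as well and is in range.

```bash
python3 -m crank '[[[0,0,0,0,0,0.5],[0,0,0,0,0,0.9],[0,0,0,0,0,0.4],[0,0,0,-0.42,0.06,0],[0,0,0,-0.42,0.06,0],[0,0,0,-0.43,0.06,0],[0,0,0,0,0,0.6],[0,0,0,0,0,0.9],[0,0,0,0,0,0.9],[0,0,0,0,0,0.9],[0,0,0,0,0,0.9],[0,0,0,0,0,0.9],[0,0,0,0,0,0.9],[0,0,0,0,0,0.5],[0,0,0,0,0,0],[0,0,0,0,0,0]]]' 0 60
```

```text
time: 16.83
ee_pos: [0.3826, -0.0956, 0.1719]
tcp_rot: [180.0, 0.1, 37.0]
wrist_force: [-0.2, -0.3, -2.7]
opening: 0.0148
grasp_force: 59.1
```

```bash
python3 -m crank '[[[0.2,0.45,0,0,0,0],[0.385,0.905,0,0,0,0],[0.385,0.905,0,0,0,0],[0.385,0.905,0,0,0,0],[0.385,0.905,0,0,0,0],[0.385,0.905,0,0,0,0],[0.385,0.905,0,0,0,0],[0.385,0.905,0,0,0,0],[0.385,0.905,0,0,0,0],[0.385,0.905,0,0,0,0],[0.385,0.905,0,0,0,0],[0.385,0.905,0,0,0,0],[0.185,0.455,0,0,0,0],[0,0,0,0,0,0],[0,0,0,0,0,0],[0,0,0,0,0,0]]]' 0 60
python3 - <<'E'
from h import *
t=bot.camera("top");s=bot.camera("scene")
a=t[230:330,165:295,::-1];b=s[190:350,330:540,::-1]
cv2.imwrite("pics/crop4.png",np.hstack([cv2.resize(a,(400,308),interpolation=2),cv2.resize(b,(400,308),interpolation=2)]))
E
```

```text
time: 18.17
ee_pos: [0.4746, 0.1213, 0.1719]
tcp_rot: [180.0, 0.2, 37.1]
wrist_force: [0.7, -1.0, -1.7]
opening: 0.0149
grasp_force: 59.1
```

View pics/crop4.png

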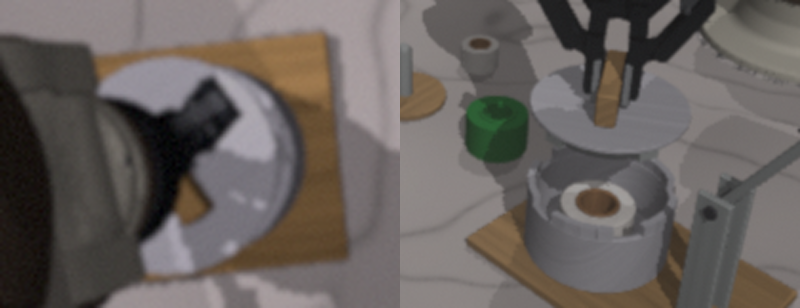

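The lid is held level over the tin, and the roll is visible inside it. Lowering onto the rim.

```bash
python3 -m crank '[[[0.02,0,-0.4,0,0,0],[0,0,-0.8,0,0,0],[0,0,-0.8,0,0,0],[0,0,-0.5,0,0,0],[0,0,-0.3,0,0,0],[0,0,-0.15,0,0,0],[0,0,-0.1,0,0,0],[0,0,0,0,0,0],[0,0,0,0,0,0]]]' 0 60
python3 -m crank '[[[0,0,-0.1,0,0,0],[0,0,-0.05,0,0,0],[0,0,-0.05,0,0,0],[0,0,0,0,0,0],[0,0,0,0,0,0]]]' 0 60
```

```text
time: 19.02
ee_pos: [0.4756, 0.1218, 0.1116]
tcp_rot: [180.0, 0.1, 37.2]
wrist_force: [-0.2, -0.3, -2.1]
opening: 0.0149
grasp_force: 59.1
time: 19.43
ee_pos: [0.4759, 0.1218, 0.1092]
tcp_rot: [179.9, -0.0, 37.2]
wrist_force: [-4.5, -1.2, 12.9]
opening: 0.0148
grasp_force: 61.5
```

Contact came at TCP z 0.109, exactly tabs-on-rim height. Turning slowly under light pressure.

```bash
python3 -m crank '[[[0,0,0,0,0,-0.15],[0,0,0,0,0,-0.15],[0,0,0,0,0,-0.15],[0,0,-0.02,0,0,-0.15],[0,0,0,0,0,0]]]' 0 60; python3 -m crank '[[[0,0,-0.02,0,0,-0.15],[0,0,-0.02,0,0,-0.15],[0,0,-0.02,0,0,-0.15],[0,0,-0.02,0,0,-0.1],[0,0,0,0,0,0]]]' 0 60
```

```text
time: 19.85
ee_pos: [0.4768, 0.1219, 0.1088]
tcp_rot: [179.9, -0.1, 33.0]
wrist_force: [1.0, -0.3, 9.5]
opening: 0.0151
grasp_force: 60.8
time: 20.27
ee_pos: [0.4755, 0.1218, 0.1052]
tcp_rot: [180.0, 0.1, 29.2]
wrist_force: [-0.4, -0.6, -2.9]
opening: 0.0149
grasp_force: 59.1
```

Force fell away and z dropped to 0.105, so the tabs are in the notches. Lowering it home.

```bash
python3 -m crank '[[[0,0,-0.08,0,0,0],[0,0,-0.06,0,0,0],[0,0,-0.05,0,0,0],[0,0,0,0,0,0],[0,0,0,0,0,0]]]' 0 60
```

```text
time: 20.68
ee_pos: [0.4752, 0.1217, 0.1014]
tcp_rot: [180.0, 0.1, 29.3]
wrist_force: [-1.8, -2.0, 3.0]
opening: 0.0148
grasp_force: 59.8
```

```bash
python3 -m crank '[[[0,0,-0.05,0,0,0],[0,0,-0.05,0,0,0],[0,0,0,0,0,0],[0,0,0,0,0,0]]]' 0 60
python3 -m crank '[[[0,0,0.03,0,0,0],[0,0,0,0,0,0],[0,0,0,0,0,0],[0,0,0,0,0,0],[0,0,0,0,0,0],[0,0,0,0,0,0]]]' 0.6 20
```

```text
time: 21.02
ee_pos: [0.4753, 0.1217, 0.1013]
tcp_rot: [180.0, 0.0, 29.3]
wrist_force: [-9.5, -2.4, 20.3]
opening: 0.0153
grasp_force: 62.3
time: 21.52
ee_pos: [0.4753, 0.1217, 0.0996]
tcp_rot: [180.0, 0.1, 29.3]
wrist_force: [-0.1, -0.8, -0.5]
opening: 0.0513
grasp_force: 0.0
```

The lid stopped hard at z 0.1013 (8 mm below first contact), so it is home and released. Next, rise straight up and check the lever's angle.

```bash
python3 -m crank '[[[0,0,0.3,0,0,0],[0,0,0.6,0,0,0],[0,0,0.9,0,0,0],[0,0,1,0,0,0.5],[0,0,1,0,0,0.8],[0,0,1,0,0,0.9],[0,0,1,0,0,0.9],[0,0,1,0,0,0.9],[0,0,1,0,0,0.9],[0,0,1,0,0,0.9],[0,0,1,0,0,0.9],[0,0,1,0,0,0.9],[0,0,0.7,0,0,0.9],[0,0,0.3,0,0,0.6],[0,0,0,0,0,0.5],[0,0,0,0,0,0],[0,0,0,0,0,0]]]' 0.6 20
python3 - <<'E'
from h import *
for th in(1.8,2,2.2):
  for r in(.1025,.13,.1575):
    y=-r*np.cos(th);X=(.4644-.101*y,.226+.995*y,.117+r*np.sin(th));print(th,r,proj("top",X).round(0),proj("scene",X).round(0),np.round(X,3))
t=bot.camera("top");s=bot.camera("scene")
b=s[190:390,330:600,::-1]
cv2.imwrite("pics/crop5.png",np.hstack([cv2.resize(t[:,:,::-1],(400,300)),cv2.resize(b,(400,300),interpolation=2)]))
E
```

```text
time: 22.93
ee_pos: [0.4753, 0.1217, 0.3365]
tcp_rot: [179.9, 0.1, 95.2]
wrist_force: [-0.3, 0.3, 0.1]
opening: 0.0515
grasp_force: 0.0
1.8 0.1025 [129. 293.] [530. 239.] [0.462 0.249 0.217]
1.8 0.13 [118. 295.] [539. 222.] [0.461 0.255 0.244]
1.8 0.1575 [106. 296.] [550. 204.] [0.461 0.262 0.27 ]
2 0.1025 [119. 294.] [544. 250.] [0.46  0.268 0.21 ]
2 0.13 [105. 296.] [558. 236.] [0.459 0.28  0.235]
2 0.1575 [ 90. 298.] [573. 221.] [0.458 0.291 0.26 ]
2.2 0.1025 [111. 295.] [556. 263.] [0.458 0.286 0.2  ]
2.2 0.13 [ 95. 297.] [574. 253.] [0.457 0.302 0.222]
2.2 0.1575 [ 77. 299.] [593. 242.] [0.455 0.318 0.244]
```

View pics/crop5.png

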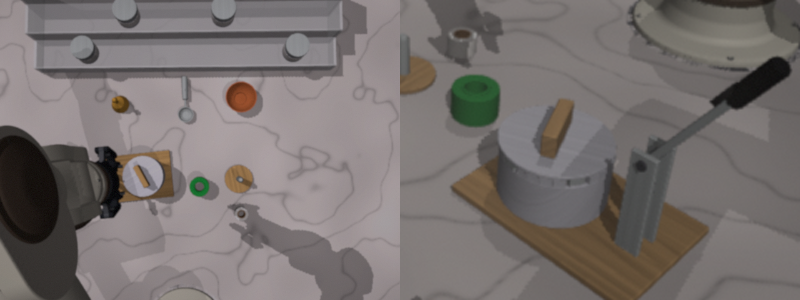

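The lid is home on the tin with its plate flush, and the handle at scene (573,245) gives a lever angle of about 2.17. Going over and behind the lever with the fingers shut.

```bash
python3 -m crank '[[[-0.05,0.5,0,0,0,0],[-0.095,0.924,0,0,0,0],[-0.095,0.924,0,0,0,0],[-0.095,0.924,0,0,0,0],[-0.095,0.924,0,0,0,0],[-0.095,0.924,0,0,0,0],[-0.095,0.924,0,0,0,0],[-0.095,0.924,0,0,0,0],[-0.095,0.924,0,0,0,0],[-0.095,0.924,0,0,0,0],[-0.095,0.924,0,0,0,0],[-0.095,0.924,0,0,0,0],[-0.05,0.42,0,0,0,0],[0,0,0,0,0,0],[0,0,0,0,0,0]]]' 0 20
python3 -m crank '[[[0,0,0,0,0,0]]]' 0 20
```

```text
time: 24.28
ee_pos: [0.4522, 0.3435, 0.3355]
tcp_rot: [-180.0, 0.2, 95.3]
wrist_force: [0.9, -1.0, -0.4]
opening: -0.0
grasp_force: 0.0
time: 24.37
ee_pos: [0.4524, 0.3428, 0.3359]
tcp_rot: [180.0, 0.1, 95.2]
wrist_force: [-0.8, -0.3, 0.2]
opening: 0.0001
grasp_force: 0.0
```

```bash
python3 -m crank '[[[0,0,-0.4,0,0,0],[0,0,-0.9,0,0,0],[0,0,-0.9,0,0,0],[0,0,-0.9,0,0,0],[0,0,-0.9,0,0,0],[0,0,-0.8,0,0,0],[0,0,0,0,0,0]]]' 0 20
python3 -m crank '[[[0.06,-0.6,0.1,0,0,0],[0.06,-0.6,0.2,0,0,0],[0.06,-0.6,0.2,0,0,0],[0.06,-0.6,0.2,0,0,0],[0.06,-0.6,0.2,0,0,0],[0.06,-0.6,0.2,0,0,0],[0.06,-0.6,0.2,0,0,0],[0.06,-0.6,0.2,0,0,0],[0,0,0,0,0,0]]]' 0 20
```

```text
time: 24.95
ee_pos: [0.4518, 0.3419, 0.2362]
tcp_rot: [-179.8, 0.3, 95.2]
wrist_force: [0.2, -0.1, -0.6]
opening: -0.0001
grasp_force: 0.0
time: 25.7
ee_pos: [0.4624, 0.2451, 0.2708]
tcp_rot: [179.9, 0.2, 95.2]
wrist_force: [1.0, 0.6, 0.7]
opening: -0.0001
grasp_force: 0.0
```

Run:
```python
from h import *
s=bot.camera("scene");s0=cv2.imread("pics/scene0.png")[:,:,::-1]
print("old handle px",s0[243:248:2,571:576:2].mean((0,1)),s[243:248:2,571:576:2].mean((0,1)))
for th in(1.4,1.5,1.6,1.7,1.8):
    v=[]
    for r in(.05,.07,.115,.13,.145):
        y=-r*np.cos(th);p=proj("scene",(.4644-.101*y,.226+.995*y,.117+r*np.sin(th))).astype(int);v.append(int(s[p[1],p[0]].mean()))
    print(th,v)
```

```text
old handle px [20.11111111 19.22222222 19.22222222] [106.44444444 101.77777778 100.66666667]
1.4 [111, 119, 84, 109, 83]
1.5 [78, 78, 22, 21, 21]
1.6 [91, 89, 22, 22, 28]
1.7 [89, 115, 113, 122, 23]
1.8 [111, 120, 104, 119, 101]
```

The lever followed to about 1.55 rad. Continuing along the arc.

```bash
python3 -m crank '[[[0.06,-0.59,-0.06,0,0,0],[0.06,-0.59,-0.06,0,0,0],[0.06,-0.59,-0.06,0,0,0],[0.06,-0.59,-0.06,0,0,0],[0.055,-0.525,-0.26,0,0,0],[0.055,-0.525,-0.26,0,0,0],[0.055,-0.525,-0.26,0,0,0],[0.055,-0.525,-0.26,0,0,0]]]' 0 20
python3 -m crank '[[[0.04,-0.39,-0.43,0,0,0],[0.04,-0.39,-0.43,0,0,0],[0.04,-0.39,-0.43,0,0,0],[0.04,-0.39,-0.43,0,0,0],[0.02,-0.2,-0.39,0,0,0],[0.02,-0.2,-0.39,0,0,0],[0.02,-0.2,-0.39,0,0,0]]]' 0 20
```

```text
time: 26.42
ee_pos: [0.4712, 0.1571, 0.2434]
tcp_rot: [-180.0, 0.1, 95.3]
wrist_force: [0.8, 3.0, 0.2]
opening: 0.0002
grasp_force: 1.2
time: 27.0
ee_pos: [0.4756, 0.1146, 0.1855]
tcp_rot: [180.0, 0.1, 95.3]
wrist_force: [-0.2, 1.6, 1.4]
opening: -0.0004
grasp_force: 1.1
```

```bash
python3 -m crank '[[[0.02,-0.2,-0.4,0,0,0],[0.02,-0.2,-0.4,0,0,0],[0.02,-0.15,-0.4,0,0,0],[0,-0.1,-0.4,0,0,0],[0,0,-0.2,0,0,0],[0,0,-0.1,0,0,0],[0,0,0,0,0,0],[0,0,0,0,0,0]]]' 0 20
```

```text
time: 27.67
ee_pos: [0.4768, 0.1021, 0.1484]
tcp_rot: [180.0, 0.1, 95.3]
wrist_force: [1.0, 0.2, -0.2]
opening: 0.0001
grasp_force: 0.0
```

```bash
python3 -m crank '[[[0,0,-0.1,0,0,0],[0,0,-0.1,0,0,0],[0,0,0,0,0,0]]]' 0 20; python3 -m crank '[[[0,0,-0.1,0,0,0],[0,0,-0.1,0,0,0],[0,0,0,0,0,0]]]' 0 20
```

```text
time: 27.92
ee_pos: [0.477, 0.102, 0.145]
tcp_rot: [179.9, 0.1, 95.3]
wrist_force: [0.2, -1.2, 2.4]
opening: -0.0
grasp_force: 1.5
time: 28.17
ee_pos: [0.4772, 0.102, 0.1445]
tcp_rot: [179.7, 0.1, 95.3]
wrist_force: [-10.8, -4.2, 31.0]
opening: 0.0003
grasp_force: 15.6
```

Hard stop at the expected level height. One firmer push, then back off and check.

```bash
python3 -m crank '[[[0,0,-0.06,0,0,0],[0,0,0,0,0,0],[0,0,0,0,0,0],[0,0,0,0,0,0]]]' 0 20; python3 -m crank '[[[0,0,0.3,0,0,0],[0,0,0.8,0,0,0],[0,0,1,0,0,0],[0,0,1,0,0,0],[0,0,1,0,0,0],[0,0,1,0,0,0],[0,0,1,0,0,0],[-0.5,0,1,0,0,0],[-1,0,1,0,0,0],[-1,0,0.5,0,0,0],[-1,-0.5,0,0,0,0],[-1,-1,0,0,0,0],[-0.5,-1,0,0,0,0],[0,-1,0,0,0,0],[0,0,0,0,0,0],[0,0,0,0,0,0]]]' 0 20
python3 - <<'E'
from h import *
t=bot.camera("top");s=bot.camera("scene")
b=s[200:380,340:560,::-1]
cv2.imwrite("pics/crop6.png",np.hstack([cv2.resize(s[:,:,::-1],(400,300)),cv2.resize(b,(400,300),interpolation=2)]))
cv2.imwrite("pics/top6.png",t[:,:,::-1])
t0=cv2.imread("pics/top0.png")[:,:,::-1].astype(int)
for n,(x,y,r) in dict(dish=(386,155,30),spoon=(296,160,35),bell=(192,166,22)).items():
    print(n,np.abs(t[y-r:y+r,x-r:x+r].astype(int)-t0[y-r:y+r,x-r:x+r]).mean().round(1))
for th in(-.05,0,.05,.1):
    print(th,[proj("scene",(.4644+.101*r,.226-.995*r*np.cos(th),.117+r*np.sin(th))).round(1) for r in(.13,.1575)])
E
```

```text
time: 28.5
ee_pos: [0.4772, 0.102, 0.1444]
tcp_rot: [179.7, 0.1, 95.3]
wrist_force: [-14.0, -3.8, 39.8]
opening: -0.0003
grasp_force: 19.9
time: 29.83
ee_pos: [0.3768, 0.0316, 0.3114]
tcp_rot: [179.9, 0.1, 95.2]
wrist_force: [0.1, 0.9, -0.8]
opening: 0.0002
grasp_force: 0.0
dish 3.2
spoon 3.9
bell 10.6
-0.05 [array([424.7, 257.9]), array([411.1, 251.4])]
0 [array([425. , 254.4]), array([411.4, 247.2])]
0.05 [array([425.5, 251. ]), array([411.8, 243.1])]
0.1 [array([426.1, 247.6]), array([412.4, 239. ])]
```

View pics/crop6.png

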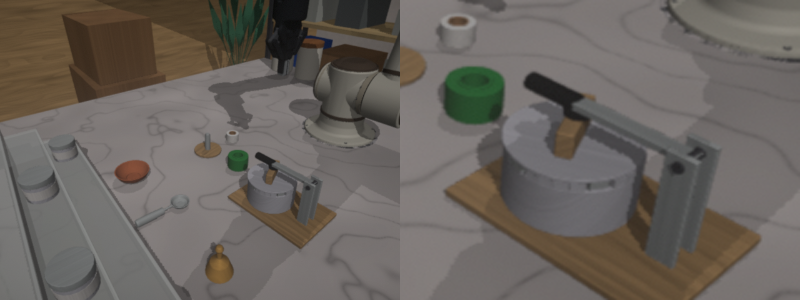

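The lever lies level over the lid with its pad on the grip bar. The handle end is at about scene (411,247), which matches angle 0. The bell, spoon and dish are where they were, and the robot is clear.

```bash
python3 -c "
from workcell import bot
print(bot.job_done())"
```

```text
the job is handed in; nothing more can be done
None
```

I handed the job in at about 30 s of the 72 s allowed: the roll lies flat in the tin, the lid is keyed home, the clamp is pressed down at level with about 40 N, and the dish, spoon and bell look unmoved in the final picture (no verdict came back).

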